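# Open the day-locked dial padlock and take it off the tool chest

### The arm

A 6-joint arm with a two-finger parallel gripper is mounted at the origin on the work surface. World frame = base frame: x ahead of the robot, y to its left, z up, the work surface at z = 0. Lengths are in m, angles in rad, forces in N, time in s.
With the tool pointing down it reaches from about 0.325 to 1 m from the base axis. Payload 5.1 kg.
Tool frame: the origin (TCP) lies at the very end of the fingers, on their centre line; the grasp point (between the pads) lies 19 mm behind it; z points along the fingers, x is the direction in which the jaws open and shut, and the axes are right-handed (so a half turn about z gives the same grasp; the last joint's range is limited). The gripper opens to 85 mm and grips with 20 to 120 N. Pads are 22 mm wide; open, the fingers measure 114 mm over their backs; the gripper's body (76 mm by 85 mm) begins 54 mm behind the grasp point. The pads swing forward as they close: fully open they stand 13 mm farther back than shut.
Start: joints at [-1.318, 0.124, 1.65, -0, 1.367, -0.083], TCP at [0.214, -0.614, 0.231] pointing down, gripper open.
Joint ranges: [-2.61, 2.61], [-1.02, 2.33], [0.03, 2.71], [-1.35, 4.49], [0.32, 2.68], [-2.91, 2.91]. Speed limits (rad/s): [2.57, 2.57, 3.14, 3.14, 3.14, 3.14].

### API

Orientations are given as a rotation vector (axis times angle).
In Python, from plant import readout, eyes, order gives the robot as it stands.
- The arm moves only by the shell command python3 -m crank 'ROWS'. ROWS is JSON, a list of rows, each an object of numbers: "claw": the opening, from -1 (shut) to 1 (fully open), so that 0 is half open; "dx", "dy", "dz": the shift along the tool's x, y, z in m; "turn": the turn about the tool's z in rad. In form: [{"claw": .., "dx": .., "dy": .., "dz": .., "turn": ..}, ...]. A call has 1 to 20 rows; each row shifts and turns the commanded pose from where the row before left it, along the tool's axes as they then stand; what a row does not reach is not made up. A row lasts 1/10 s, in which the tool goes at most 50 mm and 8.59 degrees, less where a joint would pass 70% of its speed; a pose out of reach is approached as far as the arm can. A call is refused whole if a number of a shift passes 0.05 or a number of a turn 0.15, either way. A call with a gripper value outside its range is refused whole. The fingers move at their own pace and stop on an object; the grip force is fixed at half the most. Time passes only in rows, so rows that do not move let the fingers close. It gives the time, the measured TCP pose, the force and the opening at its end, in the units of the state.
- readout.read_state(): the state, without advancing time (a new reading comes with each control period).
- eyes.camera(name): name is "side" or "top" or "wrist"; returns the picture (400x640x3 uint8, red, green, blue); there is no depth.
- eyes.get_calibration(name): a dict with "fx", "fy", "cx", "cy" (pixels), "eye" and "orientation" of the camera in the world. Camera axes: x right, y down, z forward; pixel columns grow to the right and rows downward; lengths in m; the calibration is good to about 2 mm. A picture is of the moment at which its call begins: read the wrist's pose just before it. get_calibration takes no time and is no camera call; for the wrist camera it gives the pose at the moment of the call.
- order.sign_off(): hands the job in, once; it reports no verdict.
The state is a dict: "time_s": time; "joints": joint angles; "qvel": joint speeds; "tau": joint torques, N m; "position": TCP position; "tool_rot": TCP orientation; "wrist_force": force on the tool from outside, world axes, zero at the start; "moment": the same for the moment, N m; "grip_width": finger opening in m.
Only numpy, scipy, OpenCV 4.12 (cv2) and the standard library are available. Lean on these libraries where they do the work, as an engineer would, in place of code of your own. Each camera call takes 0.05 s, during which the arm holds its last target. There are 200 camera calls.

### The job

The studio's tool chest is on day-lock, so its dial padlock needs only the last number: turn the dial, click by click, until the long white line rests in the click notch at the small mark by the shackle, then let go of it. Take the lock by its case, tug it back until the shackle is drawn right out, work the open shackle off the staple and finish still holding the lock up in the gripper, dial upward and steady, well clear above the chest (10 cm or more), with the shackle left open. Leave the jar, the foil roll and the wooden fid where they are.

Things in the scene. Friction and masses are not known exactly. Their poses are not given: they have to be found in the camera images.
- lock: Round steel dial padlock, about 0.4 kg, lying loose on its back on the chest's top, its shackle through the staple. Case: disc 52 mm across, 22 mm thick. Origin: centre of the case's underside (case spans z 0 to 22 mm); z points up, out of the dial; +x towards the shackle's bow, y across the shackle. It can slide and turn a little on the staple.
- lock_knob (a point): On the dial's axis, 34 mm above the lock's underside, inside the black ribbed round knob to grip: 25 mm across, z 26 to 41 mm of the lock. Under it the dial's flange, 42 mm across, z 22 to 26 mm. Lock axes.
- lock_index (a point): The small black index mark on top of the case's rim, lock x = 23 mm, y = 0, z = 22 mm, on the side where the shackle comes out; 5 mm from dial_line when the dial is at 0.
- dial_line (a point): Outer end of the long white line on the dial's flange, 20.5 mm from the axis; the line is also drawn on the knob's top from its centre outward. The other 11 ticks are short and thin.
- dial (a joint): Angle of the dial on the lock, rad: 0 (same as 6.28) with the long white line at the index; grows anticlockwise seen from above; no stops, turns either way; starts between 1.0 and 5.2. 12 click notches 0.524 rad apart, one of them at 0; a spring plunger (about 0.015 N m) draws it into the nearest notch when let go. The shackle is free only within about 0.13 rad of 0.
- shackle (a joint): How far the shackle is drawn out of the case along the lock's +x, m: 0 shut, 0.026 fully drawn (a stop). Stiff (about 2.5 N), stays where it is left, does not swivel. At the wrong number it gives 1.5 mm, then holds fast.
- shackle_bow (a point): Middle of the shackle's bow, lock x = 54 mm + joint shackle, z = 11 mm. The shackle is an 8 mm round bar: two legs along the lock's x at y = +14 mm (toe, the leg that comes free and passes through the staple) and y = -14 mm (heel, stays in the case), joined by the half-round bow.
- toe_tip (a point): Rounded tip of the toe leg: lock x = 16 mm + joint shackle, y = 14 mm, z = 11 mm; hidden in the case while shut. Fully drawn it stands at x = 42 mm, which leaves a 16 mm gap to the case (edge at x = 26 mm at most) for the staple to pass out of.
- chest: Fixed plywood tool chest, 280 mm (x) by 340 mm (y) by 110 mm high; origin at the centre of its underside, so its top is at z = 110 mm. The front board of the top (towards -x) is fixed, the rear board is the lid; a steel hasp strap (2.5 mm thick, 36 mm wide, hinge knuckle 9 mm high behind it) reaches from the lid forward over the staple.
- staple_eye (a point): Centre of the staple's opening, 11 mm above the chest's top; axes of the chest. Fixed steel loop across the chest's x: 4 mm thick in x, 23 mm wide (y), 24 mm high; opening 15 mm wide, 2.5 to 20 mm above the top. The toe leg runs through it along x; at the start it is near lock x = 34 mm. Pulling the case towards chest -x, the bow catches on it and the shackle draws out, about 38 mm of pull in all.
- flux_jar: Bystander: jar with a black cap, 56 mm across, 60 mm high, on the chest's lid; origin at its underside.
- foil_roll: Bystander: roll of copper foil, a ring 68 mm across and 12 mm high, lying on the chest's lid; origin at its underside.
- fid: Bystander: wooden fid (stick for opening lead came), about 160 mm long, 18 mm thick, lying on the bench beside the chest; origin at the underside of its middle.
Things that resemble listed ones, but are neither listed nor needed, are in the scene too. Leave any blue look-alike of the lock alone.

How it is judged:
On the way, in this order (a step that is already met when the one before it is completed fails the run):
1. the dial has been let go in the notch with its white line at the index mark (within about 0.15 rad) (distance between dial_line and lock_index below 0.006 m and contact force between the fingers and lock below 0.2 N), for 0.2 s.
2. the shackle is drawn out while the lock is still on the staple (value of joint shackle above 0.022 m and distance between toe_tip and staple_eye below 0.06 m and z of lock in the frame of chest below 0.125 m), for 0.1 s.
At the end, for the whole second after the job is handed in: The lock is held in the fingers, at rest (under 30 mm/s), dial upward within 20 degrees, its underside at least 95 mm above the chest's top and touching the chest nowhere, with the shackle still drawn out at least 18 mm (z of lock in the frame of chest above 0.205 m and value of joint shackle above 0.018 m and contact force between the fingers and lock above 2 N and contact force between lock and chest below 0.1 N and angle between lock's own z axis and vertical below 0.35 rad and linear speed of lock below 0.03 m/s); the arm keeps its last pose, push and grip.
It fails at once if a bystander is shifted by more than 25 mm (distance of any of flux_jar, foil_roll, fid from where it was at the start of the episode above 0.025 m).
It also fails if it takes over 70 s, if anything falls off the work surface, if the arm or the gripper's body presses on something with over 40 N, if the wrist force passes 120 N, or if a joint passes its speed limit or range.

## Working session

There is one attempt and no reset: what is moved stays moved. The work goes in short steps, Python scripts to look and compute and a shell command to move; the robot and the scene stay as the last step left them, time stands still between calls to the robot, and variables do not carry over. Pictures are saved under pics/ and viewed, about 8 in all and at most 12, crops included, and the job is handed in when it is done.

```bash
mkdir -p pics; ls; cat > h.py <<'E'
import numpy as np,cv2
from scipy.spatial.transform import Rotation as R
from plant import readout,eyes,order
def rot(o):
    o=np.array(o,float)
    return o if o.shape==(3,3) else (R.from_rotvec(o).as_matrix() if o.size==3 else R.from_quat(o).as_matrix())
def snap(n,f,crop=None,s=1):
    c=eyes.get_calibration(n);im=eyes.camera(n)
    np.save('pics/'+f+'.npy',im)
    if crop: x0,y0,x1,y1=crop; im=im[y0:y1,x0:x1]
    im=cv2.resize(im,None,fx=s,fy=s,interpolation=cv2.INTER_CUBIC)
    cv2.imwrite('pics/'+f+'.png',im[:,:,::-1]); return c
def ray(c,u,v,z):
    d=rot(c['orientation'])@np.array([(u-c['cx'])/c['fx'],(v-c['cy'])/c['fy'],1]);e=np.array(c['eye'])
    return e+d*(z-e[2])/d[2]
def proj(c,p):
    q=rot(c['orientation']).T@(np.array(p)-c['eye']);return [c['fx']*q[0]/q[2]+c['cx'],c['fy']*q[1]/q[2]+c['cy']]
def st():
    s=readout.read_state();print({k:np.round(s[k],4).tolist() for k in ('time_s','position','tool_rot','wrist_force','moment','grip_width','joints')});return s
E
python3 - <<'E'
from h import *
st()
c=snap('top','top1');print(c)
c=snap('side','side1');print(c)
E
```

```text
pics
{'time_s': 0.0, 'position': [0.214, -0.6131, 0.2301], 'tool_rot': [-2.5603, 1.8182, 0.0026], 'wrist_force': [-0.1482, -0.2623, 0.2995], 'moment': [0.0375, -0.0291, -0.0944], 'grip_width': 0.0853, 'joints': [-1.3176, 0.1245, 1.6517, -0.0, 1.3675, -0.0826]}
{'fx': 383.21189280505246, 'fy': 383.21189280505246, 'cx': 324.5664380363588, 'cy': 197.6466504097944, 'eye': array([ 0.44333954, -0.01291373,  0.8789955 ]), 'orientation': array([-2.18534673,  2.12599143, -0.12367738])}
{'fx': 377.2445636555228, 'fy': 377.2445636555228, 'cx': 321.7198738634548, 'cy': 195.44544111880722, 'eye': array([ 0.4351807 , -0.68431869,  0.82601627]), 'orientation': array([-2.38361726,  0.20089934, -0.06340902])}
```

View pics/top1.png

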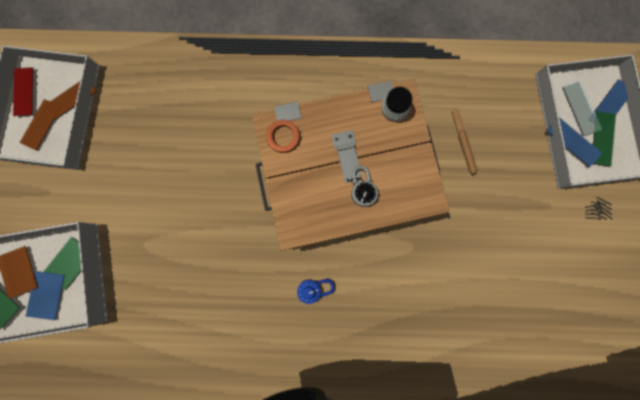

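View pics/side1.png

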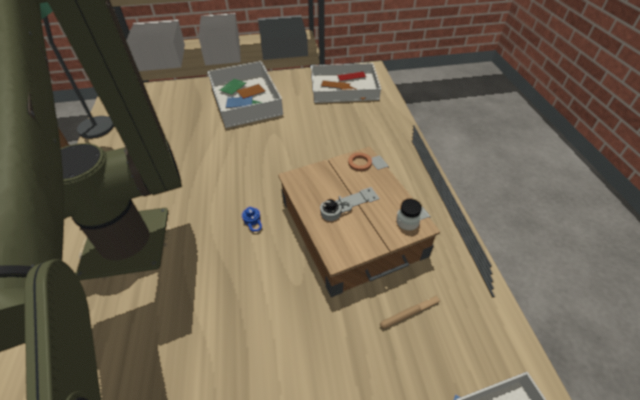

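The top view shows the lock's knob at about (365,193), its shackle bow at about (358,174), the strap above it, the jar at (398,100) and the foil at (283,136). The blue decoy lies at (312,291). In the side view the lock is at (330,208).

```bash
python3 - <<'E'
from h import *
c=eyes.get_calibration('top');s=eyes.get_calibration('side')
print('knob',ray(c,365,193,.15),ray(s,331,205,.15))
print('bow',ray(c,358,172,.121))
for p in [(285,248),(448,213),(415,80),(253,114),(344,140),(349,178)]: print(p,ray(c,*p,.11))
w=eyes.get_calibration('wrist');r=readout.read_state();T=rot(r['tool_rot']);print(T)
print('cam in tool',T.T@(np.array(w['eye'])-r['position']),T.T@rot(w['orientation']),w['fx'])
E
```

```text
knob [ 0.54307761 -0.084204    0.15      ] [ 0.54705241 -0.09585583  0.15      ]
bow [ 0.58920747 -0.07235362  0.121     ]
(285, 248) [0.43376827 0.06933646 0.11      ]
(448, 213) [ 0.51255111 -0.25529602  0.11      ]
(415, 80) [ 0.79051949 -0.18929742  0.11      ]
(253, 114) [0.70789625 0.14699507 0.11      ]
(344, 140) [ 0.65745507 -0.04325938  0.11      ]
(349, 178) [ 0.57844047 -0.055142    0.11      ]
[[ 3.29497805e-01 -9.44156227e-01 -4.65443606e-04]
 [-9.44154406e-01 -3.29498087e-01  1.86219792e-03]
 [-1.91156854e-03 -1.74139495e-04 -9.99998158e-01]]
cam in tool [ 7.18643598e-05 -7.85046845e-02 -1.42761523e-01] [[ 9.99999870e-01 -3.39438102e-04 -3.80076862e-04]
 [ 4.38599172e-04  9.53043524e-01  3.02833037e-01]
 [ 2.59436721e-04 -3.02833164e-01  9.53043550e-01]] 298.2425314885286
```

```bash
python3 -m crank '[{"claw":1,"dz":-0.02},{"dx":-0.024,"dy":-0.03,"claw":1},{"dx":-0.024,"dy":-0.03,"claw":1},{"dx":-0.024,"dy":-0.03,"claw":1},{"dx":-0.024,"dy":-0.03,"claw":1},{"dx":-0.024,"dy":-0.03,"claw":1},{"dx":-0.024,"dy":-0.03,"claw":1},{"dx":-0.024,"dy":-0.03,"claw":1},{"dx":-0.024,"dy":-0.03,"claw":1},{"dx":-0.024,"dy":-0.03,"claw":1},{"dx":-0.024,"dy":-0.03,"claw":1},{"dx":-0.024,"dy":-0.03,"claw":1},{"dx":-0.024,"dy":-0.03,"claw":1},{"dx":-0.024,"dy":-0.03,"claw":1},{"dx":-0.024,"dy":-0.03,"claw":1},{"dx":-0.024,"dy":-0.03,"claw":1},{"dx":-0.024,"dy":-0.03,"claw":1},{"turn":0.1,"claw":1},{"claw":1}]'
python3 - <<'E'
from h import *
st()
c=snap('wrist','w1',(160,60,480,340),2.5);np.save('c1.npy',c,allow_pickle=True)
print(proj(c,[.545,-.09,.14]))
E
```

```text
{'time_s': 0.1, 'position': [0.214, -0.6132, 0.2302], 'tool_rot': [-2.5604, 1.8183, 0.0023], 'wrist_force': [-0.4189, -0.4038, 0.0863], 'moment': [0.0123, -0.0002, 0.0042], 'grip_width': 0.0851, 'joints': [-1.3176, 0.1244, 1.6516, 0.0, 1.3675, -0.0826]}
[np.float64(-834.3176281501476), np.float64(-1164.2175749187077)]schema error: expected keys claw, dx, dy, dz, turn
```

View pics/w1.png

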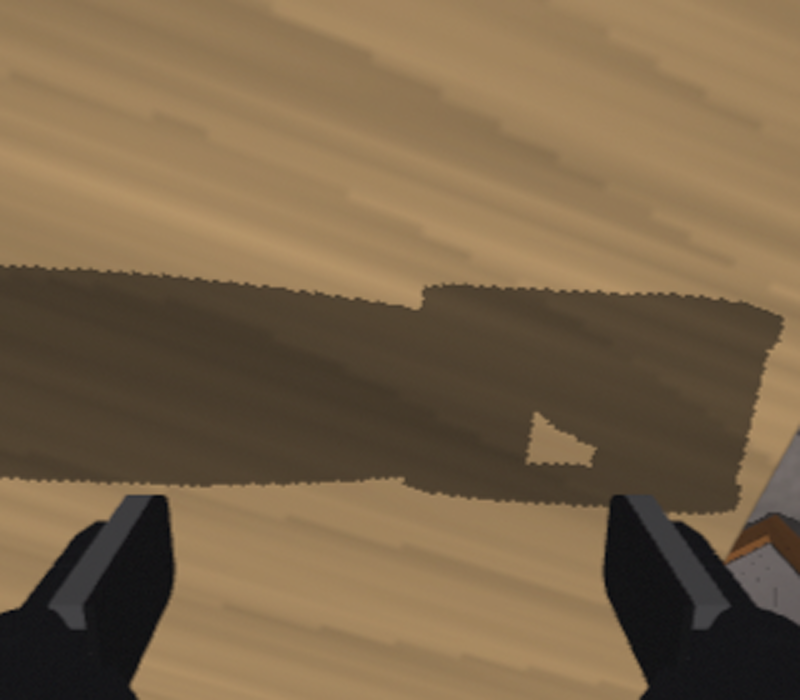

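The move was refused because every row needs all five keys, so the picture only shows the bench and the open fingers. I'll resend it in full.

```bash
python3 -m crank '[{"claw":1,"dx":0,"dy":0,"dz":-0.02,"turn":0},{"claw":1,"dx":-0.024,"dy":-0.03,"dz":0,"turn":0},{"claw":1,"dx":-0.024,"dy":-0.03,"dz":0,"turn":0},{"claw":1,"dx":-0.024,"dy":-0.03,"dz":0,"turn":0},{"claw":1,"dx":-0.024,"dy":-0.03,"dz":0,"turn":0},{"claw":1,"dx":-0.024,"dy":-0.03,"dz":0,"turn":0},{"claw":1,"dx":-0.024,"dy":-0.03,"dz":0,"turn":0},{"claw":1,"dx":-0.024,"dy":-0.03,"dz":0,"turn":0},{"claw":1,"dx":-0.024,"dy":-0.03,"dz":0,"turn":0},{"claw":1,"dx":-0.024,"dy":-0.03,"dz":0,"turn":0},{"claw":1,"dx":-0.024,"dy":-0.03,"dz":0,"turn":0},{"claw":1,"dx":-0.024,"dy":-0.03,"dz":0,"turn":0},{"claw":1,"dx":-0.024,"dy":-0.03,"dz":0,"turn":0},{"claw":1,"dx":-0.024,"dy":-0.03,"dz":0,"turn":0},{"claw":1,"dx":-0.024,"dy":-0.03,"dz":0,"turn":0},{"claw":1,"dx":-0.024,"dy":-0.03,"dz":0,"turn":0},{"claw":1,"dx":-0.024,"dy":-0.03,"dz":0,"turn":0},{"claw":1,"dx":0,"dy":0,"dz":0,"turn":0.1},{"claw":1,"dx":0,"dy":0,"dz":0,"turn":0}]'
python3 - <<'E'
from h import *
st()
c=snap('wrist','w2',(160,60,480,340),2.5);np.save('c2.npy',c,allow_pickle=True)
print(proj(c,[.545,-.09,.14]))
E
```

```text
time_s: 2.05
position: [0.5409, -0.0919, 0.2508]
tool_rot: [2.469, -1.942, -0.001]
wrist_force: [-0.0, 0.1, 0.7]
grip_width: 0.0852
{'time_s': 2.05, 'position': [0.5409, -0.0919, 0.2508], 'tool_rot': [2.4691, -1.9416, -0.0014], 'wrist_force': [-0.0037, 0.1431, 0.7245], 'moment': [0.0276, 0.0336, 0.0437], 'grip_width': 0.0852, 'joints': [-0.2661, -0.1119, 1.8543, -0.0002, 1.4002, 1.0667]}
[np.float64(314.33291601566475), np.float64(196.28493487967836)]
```

View pics/w2.png

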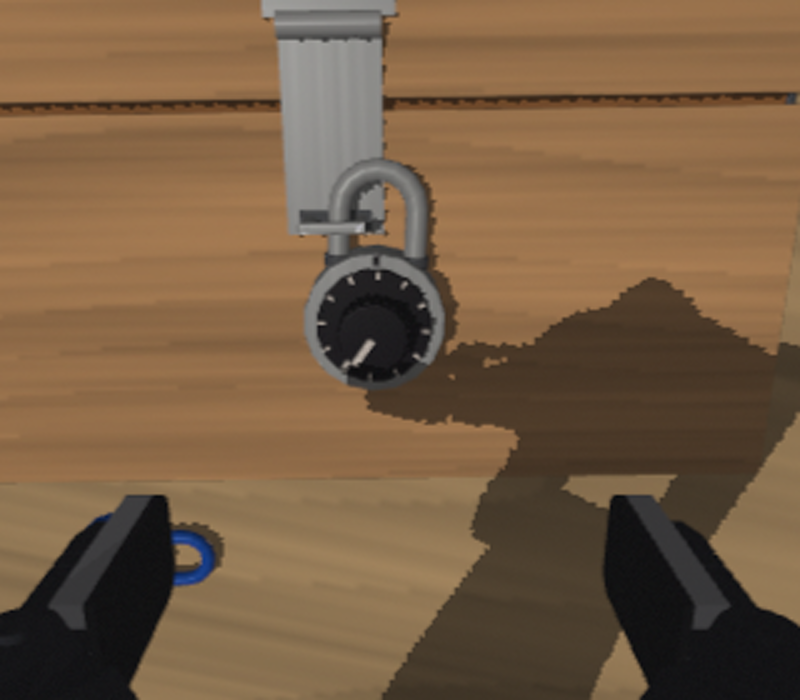

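```bash
python3 - <<'E'
from h import *
c=np.load('c2.npy',allow_pickle=True).item()
f=lambda u,v,z: ray(c,160+u/2.5,60+v/2.5,z)
idx=f(376,260,.132);bow=f(383,165,.121);knob=f(374,333,.151);line=f(347,366,.136)
L=f(304,318,.132);Rr=f(445,318,.132)
print('idx',idx,'bow',bow,'knob',knob,'line',line,'mid',(L+Rr)/2,np.linalg.norm(L-Rr))
print('staple',f(300,229,.134),f(363,229,.134))
print('strap yaw: L edge',f(279,40,.1125),f(291,235,.1125),'seam',f(0,107,.11),f(780,96,.11))
ctr=idx+0
a=np.arctan2(*(idx-knob)[1::-1]);print('lock yaw',a,'len',np.linalg.norm((idx-knob)[:2]))
b=np.arctan2(*(line-knob)[1::-1]);print('dial',(b-a)%(2*np.pi),'len',np.linalg.norm((line-knob)[:2]))
# tick/line from line drawn on knob: 
p=f(371,344,.151);print(np.arctan2(*(f(358,360,.151)-p)[1::-1])-a)
r=readout.read_state();T=rot(r['tool_rot']);print('knob in tool',T.T@(knob-r['position']),'toolyaw',np.arctan2(T[1,0],T[0,0]))
E
```

```text
idx [ 0.57077152 -0.08018264  0.132     ] bow [ 0.60238374 -0.07506002  0.121     ] knob [ 0.54983682 -0.08475804  0.151     ] line [ 0.53121873 -0.07878438  0.136     ] mid [ 0.55007292 -0.08452993  0.132     ] 0.05102447491219089
staple [ 0.57545095 -0.05206724  0.134     ] [ 0.58058549 -0.07326373  0.134     ]
strap yaw: L edge [ 0.63442144 -0.03006805  0.1125    ] [ 0.56898313 -0.04746581  0.1125    ] seam [0.58899102 0.06378101 0.11      ] [ 0.65863175 -0.2079385   0.11      ]
lock yaw 0.21517224212819552 len 0.02142885660844015
dial 2.61594462721401 len 0.019552947054952984
2.498084600604225
knob in tool [-0.00541052 -0.01083665  0.0998451 ] toolyaw -1.3323073518674127
```

The line sits at about 2.6 rad, which is 5 notches. The knob's height and sizes check out: case 51 mm across, index radius 21 mm. I'll turn the tool back first so the last joint has room, then grip the knob.

```bash
python3 -m crank '[{"claw":1,"dx":-0.0054,"dy":-0.0108,"dz":0.0,"turn":0},{"claw":1,"dx":0,"dy":0,"dz":0.01,"turn":-0.145},{"claw":1,"dx":0,"dy":0,"dz":0.01,"turn":-0.145},{"claw":1,"dx":0,"dy":0,"dz":0.01,"turn":-0.145},{"claw":1,"dx":0,"dy":0,"dz":0.01,"turn":-0.145},{"claw":1,"dx":0,"dy":0,"dz":0.01,"turn":-0.145},{"claw":1,"dx":0,"dy":0,"dz":0.01,"turn":-0.145},{"claw":1,"dx":0,"dy":0,"dz":0.01,"turn":-0.145},{"claw":1,"dx":0,"dy":0,"dz":0.01,"turn":-0.145},{"claw":1,"dx":0,"dy":0,"dz":0.01,"turn":-0.145},{"claw":1,"dx":0,"dy":0,"dz":0.012,"turn":0},{"claw":1,"dx":0,"dy":0,"dz":0.01,"turn":0},{"claw":-1,"dx":0,"dy":0,"dz":0,"turn":0},{"claw":-1,"dx":0,"dy":0,"dz":0,"turn":0},{"claw":-1,"dx":0,"dy":0,"dz":0,"turn":0},{"claw":-1,"dx":0,"dy":0,"dz":0,"turn":0},{"claw":-1,"dx":0,"dy":0,"dz":0,"turn":0},{"claw":-1,"dx":0,"dy":0,"dz":0,"turn":0},{"claw":-1,"dx":0,"dy":0,"dz":0,"turn":0}]'
python3 -c "
from h import *
st()"
```

```text
time_s: 4.0
position: [0.5502, -0.0853, 0.1404]
tool_rot: [3.141, -0.047, 0.001]
wrist_force: [-3.4, -0.0, 5.3]
grip_width: 0.0208
{'time_s': 4.0, 'position': [0.5502, -0.0853, 0.1404], 'tool_rot': [3.1409, -0.0473, 0.0008], 'wrist_force': [-3.4276, -0.0344, 5.3485], 'moment': [0.0407, 0.5702, 0.0065], 'grip_width': 0.0208, 'joints': [-0.2502, -0.0065, 1.9445, -0.0002, 1.2029, -0.22]}
```

```bash
python3 -m crank '[{"claw":-1,"dx":0,"dy":0,"dz":0,"turn":0},{"claw":-1,"dx":0,"dy":0,"dz":0,"turn":0}]'; python3 -c "
from h import *
snap('wrist','w3',(220,200,420,350),4)"
```

```text
time_s: 4.2
position: [0.5502, -0.0853, 0.1403]
tool_rot: [3.141, -0.047, 0.001]
wrist_force: [-2.9, 0.1, 5.6]
grip_width: 0.0208
```

View pics/w3.png

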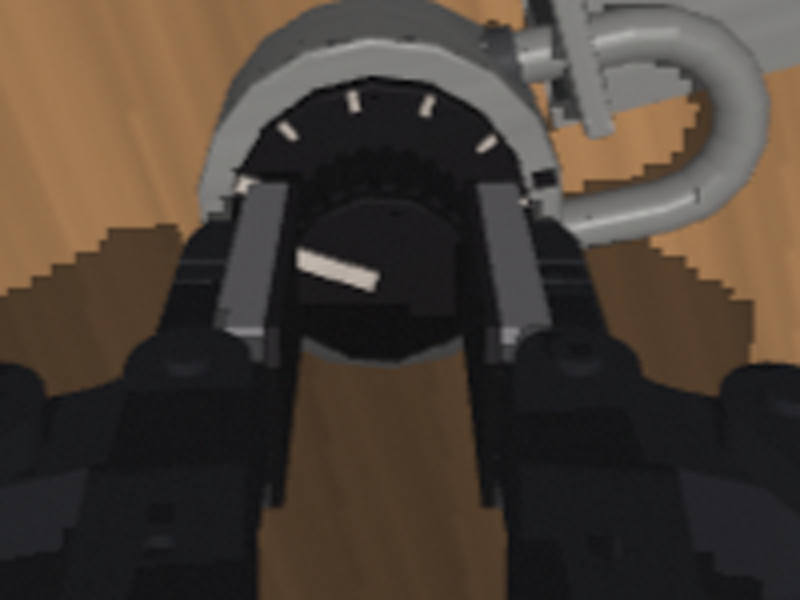

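The fingers hold the knob. The white line on its top runs from (375,280) to (297,257), and the index is at (543,178). Now I'll turn it 5 notches clockwise.

```bash
python3 -m crank '[{"claw":-1,"dx":0,"dy":0,"dz":0,"turn":0.1455},{"claw":-1,"dx":0,"dy":0,"dz":0,"turn":0.1455},{"claw":-1,"dx":0,"dy":0,"dz":0,"turn":0.1455},{"claw":-1,"dx":0,"dy":0,"dz":0,"turn":0.1455},{"claw":-1,"dx":0,"dy":0,"dz":0,"turn":0.1455},{"claw":-1,"dx":0,"dy":0,"dz":0,"turn":0.1455},{"claw":-1,"dx":0,"dy":0,"dz":0,"turn":0.1455},{"claw":-1,"dx":0,"dy":0,"dz":0,"turn":0.1455},{"claw":-1,"dx":0,"dy":0,"dz":0,"turn":0.1455},{"claw":-1,"dx":0,"dy":0,"dz":0,"turn":0.1455},{"claw":-1,"dx":0,"dy":0,"dz":0,"turn":0.1455},{"claw":-1,"dx":0,"dy":0,"dz":0,"turn":0.1455},{"claw":-1,"dx":0,"dy":0,"dz":0,"turn":0.1455},{"claw":-1,"dx":0,"dy":0,"dz":0,"turn":0.1455},{"claw":-1,"dx":0,"dy":0,"dz":0,"turn":0.1455},{"claw":-1,"dx":0,"dy":0,"dz":0,"turn":0.1455},{"claw":-1,"dx":0,"dy":0,"dz":0,"turn":0.1455},{"claw":-1,"dx":0,"dy":0,"dz":0,"turn":0.1455},{"claw":-1,"dx":0,"dy":0,"dz":0,"turn":0},{"claw":-1,"dx":0,"dy":0,"dz":0,"turn":0}]'; python3 -c "
from h import *
st()
snap('wrist','w4',(220,180,420,330),4)"
```

```text
time_s: 6.25
position: [0.5503, -0.0844, 0.1403]
tool_rot: [-0.765, 3.046, 0.002]
wrist_force: [-2.8, 2.7, 5.6]
grip_width: 0.0211
{'time_s': 6.25, 'position': [0.5503, -0.0844, 0.1403], 'tool_rot': [-0.7655, 3.0458, 0.0022], 'wrist_force': [-2.841, 2.7475, 5.6086], 'moment': [0.4416, 0.6068, -0.0009], 'grip_width': 0.0211, 'joints': [-0.2494, -0.0064, 1.9445, 0.0018, 1.2032, 2.3991]}
```

View pics/w4.png

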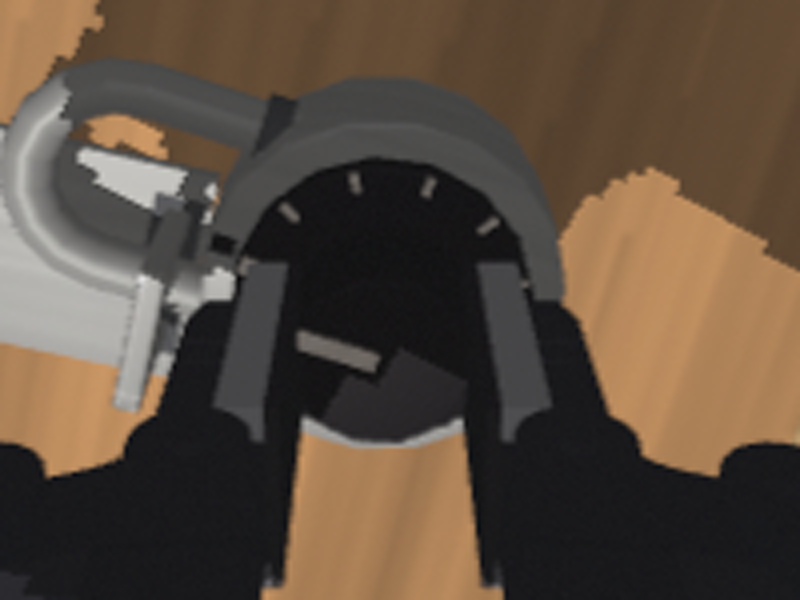

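The dial followed the fingers without slipping; the line's outer end at (243,265) is next to the index at (222,243). I'll let go, rise, turn back and look.

```bash
python3 -m crank '[{"claw":1,"dx":0,"dy":0,"dz":0,"turn":0},{"claw":1,"dx":0,"dy":0,"dz":0,"turn":0},{"claw":1,"dx":0,"dy":0,"dz":0,"turn":0},{"claw":1,"dx":0,"dy":0,"dz":0,"turn":0},{"claw":1,"dx":0,"dy":0,"dz":-0.01,"turn":0},{"claw":1,"dx":0,"dy":0,"dz":-0.025,"turn":0},{"claw":1,"dx":0,"dy":0,"dz":-0.025,"turn":-0.145},{"claw":1,"dx":0,"dy":0,"dz":-0.01,"turn":-0.145},{"claw":1,"dx":0,"dy":0,"dz":0,"turn":-0.145},{"claw":1,"dx":0,"dy":0,"dz":0,"turn":-0.145},{"claw":1,"dx":0,"dy":0,"dz":0,"turn":-0.145},{"claw":1,"dx":0,"dy":0,"dz":0,"turn":-0.145},{"claw":1,"dx":0,"dy":0,"dz":0,"turn":-0.145},{"claw":1,"dx":0,"dy":0,"dz":0,"turn":-0.145},{"claw":1,"dx":0,"dy":0,"dz":0,"turn":-0.145},{"claw":1,"dx":0,"dy":0,"dz":0,"turn":0}]'; python3 -c "
from h import *
st()
c=snap('wrist','w5',(230,100,430,250),4);np.save('c5.npy',c,allow_pickle=True);print(proj(c,[.55,-.085,.14]))"
```

```text
time_s: 7.9
position: [0.5503, -0.0853, 0.2101]
tool_rot: [-2.458, 1.956, -0.001]
wrist_force: [-0.4, -0.3, -0.5]
grip_width: 0.0854
{'time_s': 7.9, 'position': [0.5503, -0.0853, 0.2101], 'tool_rot': [-2.4579, 1.956, -0.0014], 'wrist_force': [-0.4496, -0.2939, -0.4892], 'moment': [0.0408, -0.0265, -0.0054], 'grip_width': 0.0854, 'joints': [-0.2502, -0.0682, 1.8824, -0.0, 1.3264, 1.0942]}
[np.float64(314.7986945565506), np.float64(217.2816298771753)]
```

View pics/w5.png

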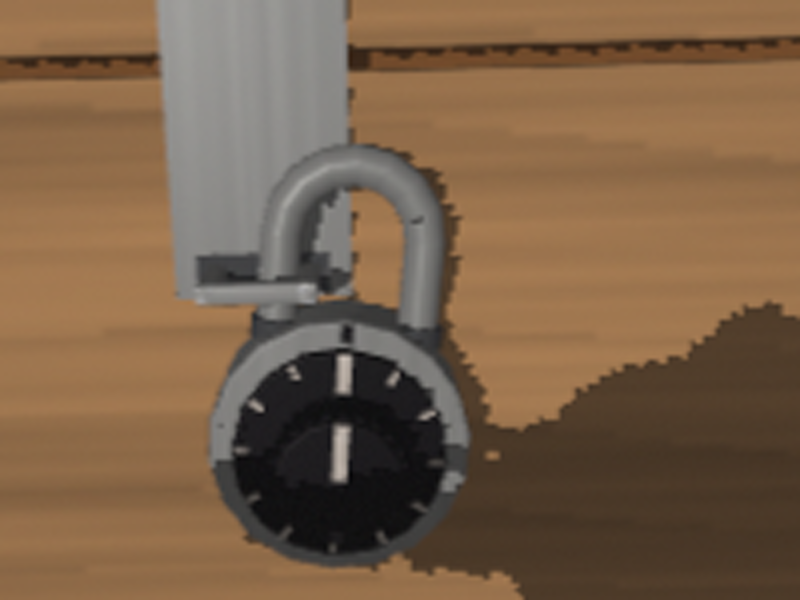

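The line (outer end 344,358) now points straight at the index (347,333), with the fingers clear. Next I need the case's pose.

```bash
python3 - <<'E'
from h import *
c=np.load('c5.npy',allow_pickle=True).item()
f=lambda u,v,z: ray(c,230+u/4,100+v/4,z)
idx=f(347,333,.132);bow=f(350,156,.121);k=f(339,482,.151);L=f(210,447,.132);Rr=f(469,447,.132)
print(idx,bow,k,(L+Rr)/2,np.linalg.norm(L-Rr))
m=(L+Rr)/2
print('yaws',[np.arctan2(*(p-q)[1::-1]) for p,q in((idx,k),(bow,k),(bow,idx))])
print('staple',f(198,293,.134),f(316,293,.134),'seam',f(0,68,.11),f(800,46,.11))
r=readout.read_state();T=rot(r['tool_rot']);print('in tool',T.T@(k-r['position']),T.T@(m-r['position']),'toolyaw',np.arctan2(T[1,0],T[0,0]))
E
```

```text
[ 0.57432798 -0.08093221  0.132     ] [ 0.60566467 -0.0743227   0.121     ] [ 0.55153392 -0.08462127  0.151     ] [ 0.55163638 -0.08467947  0.132     ] 0.05077645759714259
yaws [np.float64(0.1604519008712457), np.float64(0.18800682001947788), np.float64(0.20787254548541068)]
staple [ 0.57604157 -0.0519894   0.134     ] [ 0.58097312 -0.07344507  0.134     ] seam [ 0.60579555 -0.00406619  0.11      ] [ 0.64477448 -0.15525516  0.11      ]
in tool [-0.00037854 -0.0013296   0.05904157] [-0.00030707 -0.00140085  0.07804167] toolyaw -1.3469001480385112
```

```bash
python3 -m crank '[{"claw":1,"dx":-0.0003,"dy":-0.0014,"dz":0.02,"turn":0},{"claw":1,"dx":0,"dy":0,"dz":0.02,"turn":0},{"claw":1,"dx":0,"dy":0,"dz":0.02,"turn":0},{"claw":1,"dx":0,"dy":0,"dz":0.02,"turn":0},{"claw":1,"dx":0,"dy":0,"dz":0.01,"turn":0},{"claw":1,"dx":0,"dy":0,"dz":0.006,"turn":0},{"claw":-1,"dx":0,"dy":0,"dz":0,"turn":0},{"claw":-1,"dx":0,"dy":0,"dz":0,"turn":0},{"claw":-1,"dx":0,"dy":0,"dz":0,"turn":0},{"claw":-1,"dx":0,"dy":0,"dz":0,"turn":0},{"claw":-1,"dx":0,"dy":0,"dz":0,"turn":0},{"claw":-1,"dx":0,"dy":0,"dz":0,"turn":0}]'; python3 -c "
from h import *
st()"
```

```text
time_s: 9.15
position: [0.5524, -0.0844, 0.1153]
tool_rot: [-2.457, 1.955, -0.003]
wrist_force: [-1.4, 2.8, 6.2]
grip_width: 0.0497
{'time_s': 9.15, 'position': [0.5524, -0.0844, 0.1153], 'tool_rot': [-2.457, 1.9548, -0.003], 'wrist_force': [-1.4008, 2.8344, 6.2299], 'moment': [0.5117, 0.2341, 0.0683], 'grip_width': 0.0497, 'joints': [-0.2481, 0.0241, 1.9593, 0.001, 1.1556, 1.0956]}
```

The case is gripped (width close to 52 mm). Now the tug back along the chest's -x, which is tool +y.

```bash
python3 -m crank '[{"claw":-1,"dx":0,"dy":0.004,"dz":-0.001,"turn":0},{"claw":-1,"dx":0,"dy":0.004,"dz":0,"turn":0},{"claw":-1,"dx":0,"dy":0.004,"dz":0,"turn":0},{"claw":-1,"dx":0,"dy":0.004,"dz":0,"turn":0},{"claw":-1,"dx":0,"dy":0.004,"dz":0,"turn":0},{"claw":-1,"dx":0,"dy":0.004,"dz":0,"turn":0},{"claw":-1,"dx":0,"dy":0.004,"dz":0,"turn":0},{"claw":-1,"dx":0,"dy":0.004,"dz":0,"turn":0},{"claw":-1,"dx":0,"dy":0.003,"dz":0,"turn":0},{"claw":-1,"dx":0,"dy":0,"dz":0,"turn":0}]'; python3 -c "
from h import *
st()"
```

```text
time_s: 10.15
position: [0.518, -0.0907, 0.1153]
tool_rot: [-2.456, 1.951, -0.0]
wrist_force: [2.0, 9.8, 3.4]
grip_width: 0.0492
{'time_s': 10.15, 'position': [0.518, -0.0907, 0.1153], 'tool_rot': [-2.4563, 1.9515, -0.0005], 'wrist_force': [1.9544, 9.8228, 3.3774], 'moment': [1.4272, -0.4463, 0.5739], 'grip_width': 0.0492, 'joints': [-0.2776, -0.0494, 2.0321, 0.0043, 1.1569, 1.0634]}
```

```bash
python3 -m crank '[{"claw":-1,"dx":-0.002,"dy":0.002,"dz":0,"turn":0},{"claw":-1,"dx":-0.001,"dy":0.002,"dz":0,"turn":0},{"claw":-1,"dx":0,"dy":0,"dz":0,"turn":0}]'; python3 -c "
from h import *
st()
c=snap('wrist','w6',(200,150,440,330),3.3);np.save('c6.npy',c,allow_pickle=True)"
```

```text
time_s: 10.45
position: [0.5139, -0.0899, 0.1153]
tool_rot: [-2.457, 1.953, -0.004]
wrist_force: [3.7, 4.4, 1.4]
grip_width: 0.0493
{'time_s': 10.45, 'position': [0.5139, -0.0899, 0.1153], 'tool_rot': [-2.4565, 1.9533, -0.0043], 'wrist_force': [3.7027, 4.435, 1.3625], 'moment': [0.7722, -0.6332, 0.2244], 'grip_width': 0.0493, 'joints': [-0.2771, -0.0601, 2.0423, 0.002, 1.1557, 1.0657]}
```

View pics/w6.png

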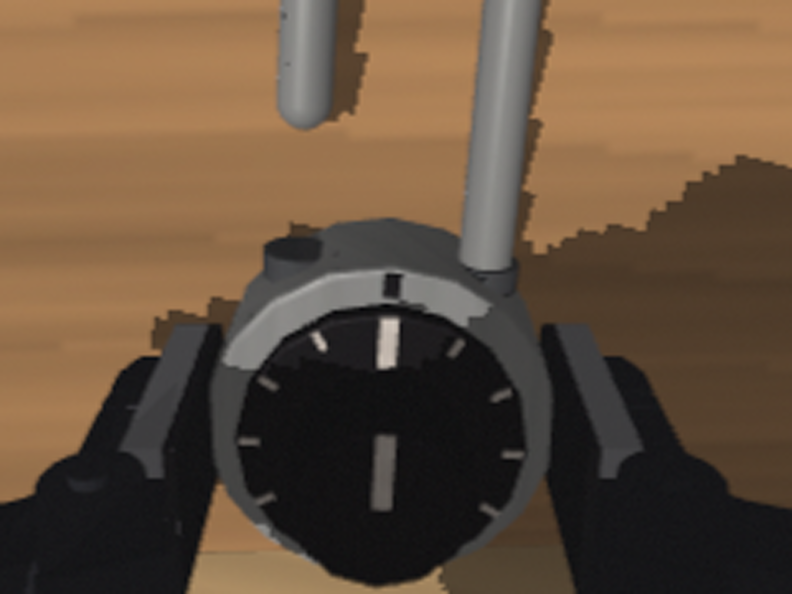

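The shackle is drawn: the toe tip at (303,125) stands clear of its hole at (293,245), and the line is still at the index (388,330 and 393,285). I'll measure the tip gap and any slip of the case in the grip.

```bash
python3 - <<'E'
from h import *
c=np.load('c6.npy',allow_pickle=True).item()
f=lambda u,v,z: ray(c,200+u/3.3,150+v/3.3,z)
r=readout.read_state();T=rot(r['tool_rot']);t=lambda p:np.round(T.T@(p-r['position']),4)
idx=f(393,285,.133);tip=f(303,130,.122);k=f(381,510,.152)
a=np.arctan2(*(idx-k)[1::-1]);print('yaw',a,'idx',idx,'k',k,t(k),'tip',tip)
u=np.array([np.cos(a),np.sin(a),0]);v=np.array([-u[1],u[0],0])
ctr=k
print('tip in lock',(tip-ctr)@u,(tip-ctr)@v)
sm=np.array([.5785,-.0627,0]);print('staple in lock',(sm-ctr)@u,(sm-ctr)@v)
E
```

```text
yaw 0.15303748187497282 idx [ 0.53649617 -0.08636157  0.133     ] k [ 0.51408809 -0.08981787  0.152     ] [ 0.     -0.0004 -0.0367] tip [ 0.55237058 -0.0695437   0.122     ]
tip in lock 0.04092567463351527 0.014201403951745618
staple in lock 0.06779297039789171 0.016981931980602022
```

Tip at lock x = 41 mm means the shackle is about 25 mm out, and the case has not slipped. I'll move forward 35 mm to bring the staple into the gap, then check forces before lifting.

```bash
python3 -m crank '[{"claw":-1,"dx":0,"dy":-0.002,"dz":-0.001,"turn":0},{"claw":-1,"dx":0,"dy":-0.004,"dz":-0.001,"turn":0},{"claw":-1,"dx":0,"dy":-0.004,"dz":0,"turn":0},{"claw":-1,"dx":0,"dy":-0.004,"dz":0,"turn":0},{"claw":-1,"dx":0,"dy":-0.004,"dz":0,"turn":0},{"claw":-1,"dx":0,"dy":-0.004,"dz":0,"turn":0},{"claw":-1,"dx":0,"dy":-0.004,"dz":0,"turn":0},{"claw":-1,"dx":0,"dy":-0.004,"dz":0,"turn":0},{"claw":-1,"dx":0,"dy":-0.004,"dz":0,"turn":0},{"claw":-1,"dx":0,"dy":-0.001,"dz":0,"turn":0},{"claw":-1,"dx":0,"dy":0,"dz":0,"turn":0}]'; python3 -c "
from h import *
st()
c=snap('wrist','w7',(200,150,440,330),3.3);np.save('c7.npy',c,allow_pickle=True)"
```

```text
time_s: 11.6
position: [0.5469, -0.0825, 0.1163]
tool_rot: [2.459, -1.956, -0.0]
wrist_force: [-0.0, -0.5, -2.6]
grip_width: 0.0496
{'time_s': 11.6, 'position': [0.5469, -0.0825, 0.1163], 'tool_rot': [2.4586, -1.9556, -0.0001], 'wrist_force': [-0.017, -0.5262, -2.632], 'moment': [-0.062, 0.0308, 0.0259], 'grip_width': 0.0496, 'joints': [-0.2468, 0.0119, 1.9698, -0.0, 1.16, 1.0971]}
```

View pics/w7.png

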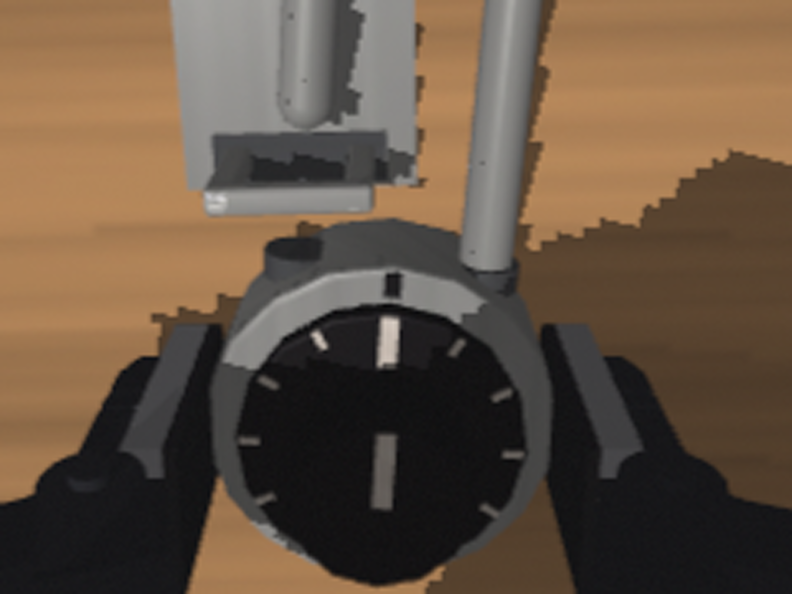

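The toe tip (303,128) is now behind the staple. The staple's top bar (205–373, 185–213) lies in the gap in front of the case, and there is no side force.

```bash
python3 - <<'E'
from h import *
c=np.load('c7.npy',allow_pickle=True).item()
f=lambda u,v,z: ray(c,200+u/3.3,150+v/3.3,z)
k=f(381,510,.153);i=f(393,285,.134);a=np.arctan2(*(i-k)[1::-1]);u=np.array([np.cos(a),np.sin(a),0])
print(k,a,[(p-k)@u for p in (f(289,188,.134),f(289,212,.134),f(303,130,.123))])
E
```

```text
[ 0.54729212 -0.08245412  0.153     ] 0.15285252343326478 [np.float64(0.03569982531661474), np.float64(0.03229086543152719), np.float64(0.040862755936500565)]
```

```bash
python3 -m crank '[{"claw":-1,"dx":0,"dy":0,"dz":-0.003,"turn":0},{"claw":-1,"dx":0,"dy":0,"dz":-0.004,"turn":0},{"claw":-1,"dx":0,"dy":0,"dz":-0.005,"turn":0},{"claw":-1,"dx":0,"dy":0,"dz":-0.006,"turn":0},{"claw":-1,"dx":0,"dy":0,"dz":-0.008,"turn":0},{"claw":-1,"dx":0,"dy":0,"dz":-0.01,"turn":0},{"claw":-1,"dx":0,"dy":0,"dz":-0.01,"turn":0},{"claw":-1,"dx":0,"dy":0,"dz":-0.015,"turn":0},{"claw":-1,"dx":0,"dy":0,"dz":-0.015,"turn":0},{"claw":-1,"dx":0,"dy":0,"dz":-0.015,"turn":0},{"claw":-1,"dx":0,"dy":0,"dz":-0.015,"turn":0},{"claw":-1,"dx":0,"dy":0,"dz":-0.015,"turn":0},{"claw":-1,"dx":0,"dy":0,"dz":-0.01,"turn":0},{"claw":-1,"dx":0,"dy":0,"dz":-0.005,"turn":0},{"claw":-1,"dx":0,"dy":0,"dz":0,"turn":0},{"claw":-1,"dx":0,"dy":0,"dz":0,"turn":0},{"claw":-1,"dx":0,"dy":0,"dz":0,"turn":0}]'; python3 -c "
from h import *
st()
snap('wrist','w8');snap('side','side2')
a=np.load('pics/w8.npy');b=np.load('pics/side2.npy')[60:340,240:520]
b=cv2.resize(b,(400,400));o=np.hstack([a[:,120:520],b]);cv2.imwrite('pics/end.png',o[:,:,::-1])"
```

```text
time_s: 13.35
position: [0.5463, -0.0824, 0.2511]
tool_rot: [2.458, -1.955, -0.003]
wrist_force: [0.1, 0.4, -4.5]
grip_width: 0.0495
{'time_s': 13.35, 'position': [0.5463, -0.0824, 0.2511], 'tool_rot': [2.4579, -1.9552, -0.0029], 'wrist_force': [0.0646, 0.3634, -4.537], 'moment': [-0.005, 0.0699, 0.0005], 'grip_width': 0.0495, 'joints': [-0.2469, -0.1028, 1.8454, 0.0, 1.401, 1.097]}
```

View pics/end.png

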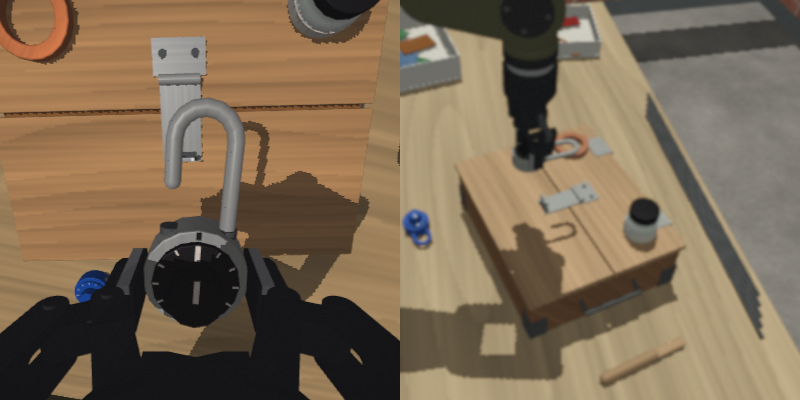

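The lock hangs level in the fingers, free of the staple, with the shackle open: toe tip at (173,185) and index at (198,236). The jar, foil, fid and blue decoy are where they were. Handing in.

```bash
python3 -c "
from h import *
st();print(order.sign_off())"
```

```text
{'time_s': 13.45, 'position': [0.5464, -0.0825, 0.2513], 'tool_rot': [2.458, -1.9554, -0.0024], 'wrist_force': [0.6705, 0.4275, -4.1532], 'moment': [0.0115, 0.0629, 0.0213], 'grip_width': 0.0498, 'joints': [-0.247, -0.1029, 1.8451, 0.0, 1.401, 1.097]}
the job is handed in; nothing more can be done
None
```

The padlock is open, off the staple and held up in the gripper above the chest. I handed the job in at 13.45 s of the 70 s; it reports no verdict.

I turned the dial 5 notches clockwise and let go. A picture then showed the white line at the index mark. I took the case across its width, pulled it back about 39 mm, moved it forward about 34 mm so the staple sat in the gap, and lifted it straight up.

**Last checks:**
- **Shackle:** it measured about 25 mm out before the lift, from the toe tip at lock x = 41 mm. It still looks open in the last picture.
- **Height:** the lock's underside is about 135 mm above the chest top, worked out from the gripper's height.
- **Hold:** the wrist carries about 4.2 N, which fits a 0.4 kg lock hanging free. The lock is level with its dial up.
- **Bystanders:** the jar, foil roll and fid look unmoved in the last picture.

**What went wrong or disagreed:**
- My first move was refused because every row needs all five keys; nothing moved, but it used up one picture.
- The gripper's opening read 2 to 4 mm less than the given sizes: 21 mm on the 25 mm knob and 49.7 mm on the 52 mm case. The grip held firmly both times.
- During the pull, a side force of about 10 N built up on the staple. I eased it to about 4 N by shifting sideways.

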